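# Open the sprung gluing cradle to the red mark and glue up a rosette

### The arm

A 6-joint arm with a two-finger parallel gripper is mounted at the origin on the work surface. World frame = base frame: x ahead of the robot, y to its left, z up, the work surface at z = 0. Lengths are in m, angles in rad, forces in N, time in s.
With the tool pointing down it reaches from about 0.3 to 0.775 m from the base axis. Payload 14.6 kg.
Tool frame: the origin (TCP) lies midway between the tips of the shut fingers; the grasp point (between the pads) lies 19 mm behind it (ctrl.pinch_z is the z of the grasp point in the tool frame, in m); z points along the fingers, y is the line along which they close (so a half turn about z gives the same grasp; the last joint's range is limited). The gripper opens to 94 mm and grips with 3 to 60 N. Pads are 16 mm wide; open, the fingers measure 119 mm over their backs; the gripper's body (75 mm by 177 mm) begins 78 mm behind the grasp point.
Start: joints at [-1.382, 0.3, 1.521, -0, 1.321, -0.067], TCP at [0.139, -0.532, 0.205] pointing down, gripper open.
Joint ranges: [-3.03, 3.03], [-0.79, 2.21], [0.23, 2.52], [-1.04, 4.18], [0, 3.07], [-2.55, 2.55]. Speed limits (rad/s): [2.22, 2.22, 2.57, 3.14, 3.14, 3.14].

### API

Orientations are given as [roll, pitch, yaw] about the fixed x, y, z axes, in that order (R = Rz(yaw) Ry(pitch) Rx(roll)).
In Python, from station import ctrl, camera, ticket gives the robot as it stands. The module is installed in compiled form; this text tells all that it offers.
- The arm moves only by the shell command python3 -m inch 'ROWS' [FORCE]. ROWS is text: rows parted by semicolons, each of 7 numbers parted by spaces: the opening, from -1 (shut) to 1 (fully open), then the shift along the tool's x, y, z in units of 0.03 m (1.0 is 0.03 m), then the turn, a rotation vector about the tool's x, y, z in units of 10 degrees (1.0 is 10 degrees). In form: grip dx dy dz rx ry rz; .... A call has 1 to 10 rows; each row shifts and turns the commanded pose from where the row before left it, along the tool's axes as they then stand; what a row does not reach is not made up. A row lasts 1/8 s, in which the tool goes at most 62.5 mm and 10.7 degrees, less where a joint would pass 70% of its speed; a pose out of reach is approached as far as the arm can. A call with a number of a shift or a turn outside -1 to 1 is refused whole. A call with a gripper value outside its range is refused whole. The fingers move at their own pace and stop on an object; FORCE is the grip in N (left out, the last holds). Time passes only in rows, so rows that do not move let the fingers close. It gives the time, the measured TCP pose, the force, the opening and the grip force at its end, in the units of the state.
- ctrl.get_obs(): the state, without advancing time (a new reading comes with each control period).
- camera(name): name is "side" or "top" or "wrist"; returns a dict with "img" (400x640x3 uint8, blue, green, red), "range_z" (400x640 float32, m along the optical axis (not along the pixel's ray), 0 where there is no reading), "intrinsics" (3x3 intrinsics, pixels), "view" (4x4, takes a point from world to camera coordinates). Camera axes: x right, y down, z forward; pixel columns grow to the right and rows downward; lengths in m; the calibration is good to about 2 mm. A picture is of the moment at which its call begins.
- ticket.hand_in(): hands the job in; it is judged then, once.
The state is a dict: "time_s": time; "qpos": joint angles; "joint_vel": joint speeds; "tau": joint torques, N m; "ee_pos": TCP position; "eef_rot": TCP orientation; "force": force on the tool from outside, world axes, zero at the start; "moment": the same for the moment, N m; "grip_width": finger opening in m; "grip_force": force on a finger pad.
Only numpy, scipy, OpenCV 4.12 (cv2) and the standard library are available. Lean on these libraries where they do the work, as an engineer would, in place of code of your own. Each camera call takes 0.05 s, during which the arm holds its last target. There are 200 camera calls.

### The job

Lift the black knob of the gluing cradle and pull its sprung jaw out until the white pointer stands at the red mark, let the knob's catch drop fully into the slot there so that the jaw stays when you let go, and never let the jaw snap shut. Then lay the light wooden block flat in the opened pocket between the two jaws, square to them and midway across the bed, and set the dark rosette disc flat in the middle on top of it. Leave the tools, bottles and offcuts on the bench where they are.

Things in the scene. Friction and masses are not known exactly. Their poses are not given: they have to be found in the camera images.
- gauge: the gluing cradle, fixed to the bench: wooden bed 335 x 90 mm, 12 mm thick, from x = -110 to 225 mm. Origin on the bench under the knob's home place; x along the bed in the pull (opening) direction, y across it towards the mark rail, z up. In order along x: dark fixed jaw, pocket, sprung jaw, blue housing with knob over the rack, brass spring tube (x = 130 to 220 mm, top 53 mm above bench)
- pocket (a point): middle of the fixed jaw's foot on its pocket side, on the pocket's floor (gauge x = -85, z = 12 mm); axes are the cradle's. The fixed jaw is 80 mm wide in y, its top 30 mm above this floor. The pocket reaches from here to the sprung jaw and is open at both sides in y
- rack (a point): middle of the steel rack's near end, on its top (gauge x = 8, z = 30 mm); axes are the cradle's. Rack 24 mm wide, with four slots 8 mm long in x, at gauge x = 40, 58, 76 and 94 mm. Beside it the mark rail (gauge y = 29 to 43 mm, top z = 22 mm) bears a tile 10 x 14 x 4 mm at each slot: one red, three white
- carriage (a joint): how far the sprung jaw is pulled out along the cradle's x, m: 0 closed (pocket 30 mm long), 0.105 at most; the spring pulls it back with about 6 N at 0 and 12 N at 0.094
- plunger (a joint): how far the black knob with its catch is lifted, m: 0 fully down, 0.020 at most; a light spring (2 to 3 N) pulls it down. The catch, a blade 5 mm long in x below the knob, is clear of the rack above 0.013; with it down the jaw is blocked. Once it is down in a slot and let go, the main spring draws it 1.5 mm back against the slot's wall
- knob (a point): point on the knob's axis at the height to grip. The knob is a black upright cylinder, 26 mm diameter, from 20 mm below this point to 16 mm above it; it moves with the sprung jaw and with the lift. With the catch down this point is 78 mm above the bench; under the knob is a blue housing 34 x 30 mm, its top at 50 mm
- pointer (a point): white pointer on the sprung jaw's blue housing, at the same x as the knob's axis, over the mark rail; the axes are the cradle's
- jaw_face (a point): lower middle of the sprung jaw's face to the pocket (jaw 64 mm wide, top 42 mm above the bench), at the height of the pocket's floor; 55 mm before the knob's axis in x; the axes are the cradle's
- red_mark: the red mark tile on the mark rail; its middle lies at the x of the slot to use, its axes are the cradle's
- block: the light wooden backing block, 62 (x) x 44 (y) x 24 (z) mm, origin in the middle of its underside; goes in with its length along the cradle's x
- disc: the dark rosette disc, 44 mm diameter, 13 mm thick with a low boss on top, origin in the middle of its underside
- mallet: bystander: wooden mallet 260 mm long lying down, origin at mid length on its underside
- gouge: bystander: carving gouge 190 mm long lying down, wooden handle 26 mm thick, origin at mid length on its underside
- brush: bystander: glue brush 200 mm long, red handle, origin at mid length on its underside
- glue: bystander: white glue bottle with a red cap, 52 mm diameter, 150 mm tall, origin in its underside
- jar: bystander: amber jar with a red lid, 72 mm diameter, 100 mm tall, origin in its underside
- scroll: bystander: carved scroll, a wooden ring of 60 mm diameter with a 90 mm tail, 14 mm thick, origin under the ring's middle
- offcut: bystander: dark wooden offcut 90 x 30 x 18 mm, origin in the middle of its underside

How it is judged:
By the outcome, as a careful person would: the job done as asked, in the order asked, and still so for the second after the job is handed in, with the robot touching nothing.
It also fails if it takes over 64 s, if anything falls off the work surface, if the arm or the gripper's body presses on something with over 40 N, if the wrist force passes 120 N, or if a joint passes its speed limit or range.

## Working session

There is one attempt and no reset: what is moved stays moved. The work goes in short steps, Python scripts to look and compute and a shell command to move; the robot and the scene stay as the last step left them, time stands still between calls to the robot, and variables do not carry over. Pictures are saved under pics/ and viewed, at most 10 in all, crops included, and the job is handed in when it is done.

```bash
mkdir -p pics; python3 - <<'E'
from station import ctrl,camera
import cv2,numpy as np
print(ctrl.get_obs(), ctrl.pinch_z)
for n in("top","side"):
    c=camera(n); cv2.imwrite(f"pics/{n}0.png",c["img"]); np.savez(f"{n}0.npz",**c); print(c["intrinsics"],c["view"])
E
```

```text
{'time_s': 0.0, 'qpos': array([-1.38162018e+00,  3.00517780e-01,  1.52160010e+00, -1.08126716e-05,
        1.32070469e+00, -6.66086690e-02]), 'joint_vel': array([ 0.00117011, -0.00061389, -0.00060375, -0.0005248 , -0.00058631,
       -0.00052877]), 'tau': array([ 1.61788084e-03, -5.31808913e+01, -3.52738202e+01,  7.08793220e-02,
        2.43961177e-02, -9.20255206e-05]), 'ee_pos': array([ 0.1390909 , -0.53183933,  0.20485268]), 'eef_rot': array([-3.14036476e+00, -7.14129218e-05,  2.55787459e-01]), 'force': array([ 0.14335263, -0.37262897, -0.64502747]), 'moment': array([0.01535771, 0.00641324, 0.01121622]), 'grip_force': 0.0, 'grip_width': 0.09406323160210381} -0.0188
[[484.36193599   0.         315.08494237]
 [  0.         484.36193599 198.30696917]
 [  0.           0.           1.        ]] [[ 2.69300009e-03 -9.99887187e-01 -1.47770213e-02 -1.77278467e-03]
 [-9.88479257e-01 -4.25434846e-04 -1.51355799e-01  5.36654860e-01]
 [ 1.51332438e-01  1.50143803e-02 -9.88368889e-01  1.34901889e+00]
 [ 0.00000000e+00  0.00000000e+00  0.00000000e+00  1.00000000e+00]]
[[389.5354542    0.         315.12894612]
 [  0.         389.5354542  194.4579458 ]
 [  0.           0.           1.        ]] [[ 0.99782591 -0.06584739 -0.00275378 -0.52063638]
 [-0.03418826 -0.48144874 -0.87580721  0.09801478]
 [ 0.05634381  0.87399727 -0.48265324  1.16323183]
 [ 0.          0.          0.          1.        ]]
```

View pics/top0.png

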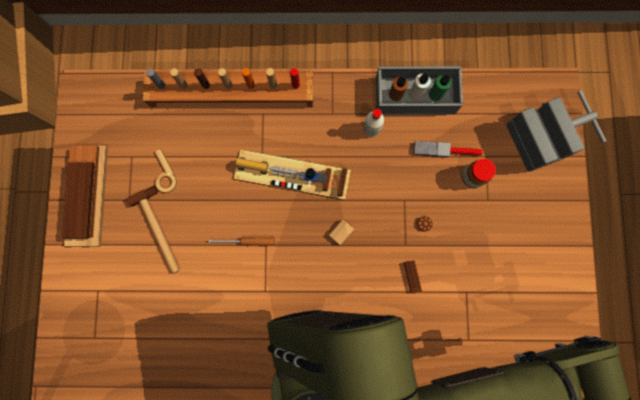

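View pics/side0.png

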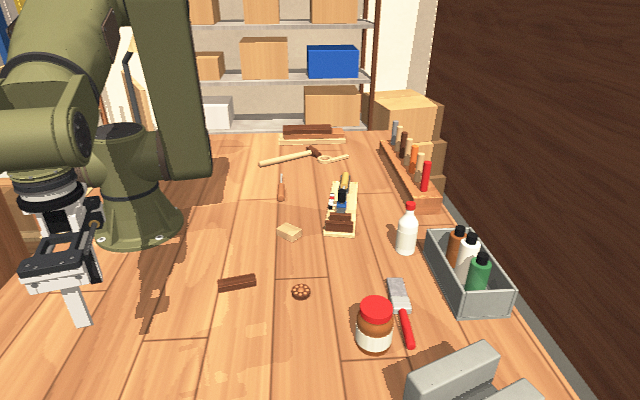

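Top view: the cradle's bed runs from (235,165) to (348,185). Its fixed jaw is at right (342,182), the knob at (311,174) and the tiles near (285,185). The block is at (341,232) and the disc at (425,224). The side view agrees.

```bash
cat > h.py <<'E'
import numpy as np,cv2
def load(f): return dict(np.load(f))
def cloud(c):
    K,V,d=c["intrinsics"],c["view"],c["range_z"]
    v,u=np.indices(d.shape)
    p=np.stack([(u-K[0,2])/K[0,0]*d,(v-K[1,2])/K[1,1]*d,d],-1)
    return (p-V[:3,3])@V[:3,:3]   # R^T(p-t)
def ray(c,uv,z):
    K,V=c["intrinsics"],c["view"]; R=V[:3,:3]
    o=-R.T@V[:3,3]; r=R.T@np.linalg.solve(K,[uv[0],uv[1],1.])
    return o+r*(z-o[2])/r[2]
def proj(c,P):
    q=c["view"][:3,:3]@P+c["view"][:3,3]; q=c["intrinsics"]@q; return q[:2]/q[2]
def rect(p): 
    (cx,cy),(w,h),a=cv2.minAreaRect((p[:,:2]*1000).astype(np.float32)); return np.round([cx,cy,w,h,a],1)
E
python3 - <<'E'
from h import *
c=load("top0.npz"); P=cloud(c); z=P[...,2]; img=c["img"]
print("bench z",np.median(z[210:260,280:320]))
def reg(u0,u1,v0,v1,lo,hi):
    m=np.zeros(z.shape,bool); m[v0:v1,u0:u1]=1
    return m&(z>lo)&(z<hi)
for n,a in dict(bed=(225,360,140,205,.006,.1),block=(320,362,212,252,.012,.05),disc=(410,440,210,238,.006,.05)).items():
    m=reg(*a); print(n,m.sum(),rect(P[m]),np.percentile(z[m],[5,50,95]))
m=reg(295,330,160,190,.08,.12); print("knob",m.sum(),P[m].mean(0),rect(P[m]))
hsv=cv2.cvtColor(img,cv2.COLOR_BGR2HSV)
red=(((hsv[...,0]<5)|(hsv[...,0]>174))&(hsv[...,1]>170)&(hsv[...,2]>110))
red[:, :260]=0; red[:,330:]=0; red[:170]=0; red[200:]=0
v,u=np.nonzero(red); print("red",len(u),u.mean(),v.mean(), ray(c,(u.mean(),v.mean()),.026))
crop=cv2.resize(img[140:250,225:360],None,fx=5.5,fy=5.5,interpolation=cv2.INTER_CUBIC); cv2.imwrite("pics/crop.png",crop)
E
```

```text
bench z -0.0006159421328667793
bed 3401 [621.9  70.2 399.5 193.8  89.8] [0.00744412 0.01367765 0.0520332 ]
block 335 [441.8 -77.1  44.   62.8  48.8] [0.01810271 0.02329769 0.02768401]
disc 189 [ 470.1 -314.2   76.9   72.7   78. ] [0.00699984 0.01241207 0.01810747]
knob 71 [0.60204714 0.01158896 0.09238044] [602.6  11.9  23.9  23.5  24.4]
red 17 282.70588235294116 184.1764705882353 [0.58057849 0.09384723 0.026     ]
```

View pics/crop.png

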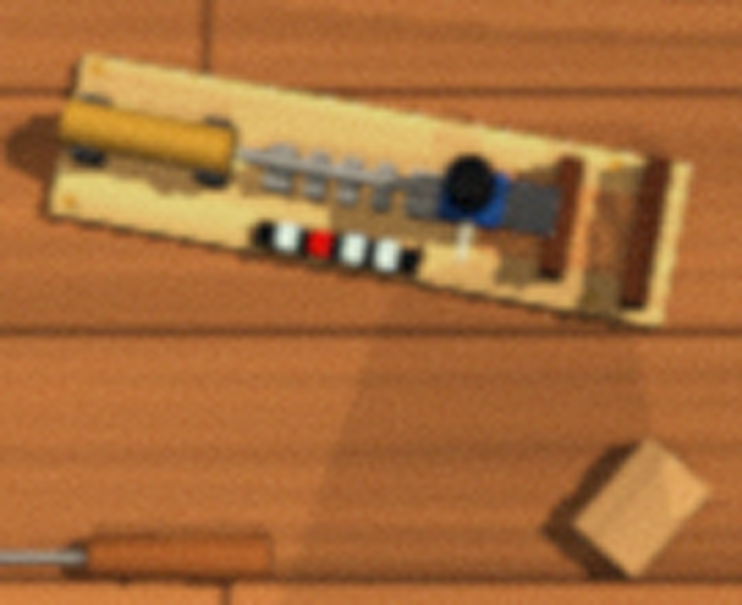

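The crop shows the tiles in order from the knob: white, white, red, white. Red is therefore the third slot (gauge x = 76), and the pocket is free.

```bash
python3 - <<'E'
from h import *
c=load("top0.npz"); img=c["img"]; P=cloud(c)
hsv=cv2.cvtColor(img,cv2.COLOR_BGR2HSV)
def off(u,v): return (225+u/5.5-.4,140+v/5.5-.4)
W=np.array([ray(c,off(*p),.012)[:2] for p in [(80,55),(690,165),(660,327),(48,213)]])*1000
print(W.round(1)); e1=W[1]-W[0]; e2=W[2]-W[3]
for e in(e1,e2): print(np.linalg.norm(e),np.degrees(np.arctan2(-e[1],-e[0])))
for e in(W[3]-W[0],W[2]-W[1]): print(np.linalg.norm(e))
th=np.arctan2(-(e1+e2)[1],-(e1+e2)[0]); X=np.array([np.cos(th),np.sin(th)]);print("th",np.degrees(th),"origin",W.mean(0)-57.5*X)
red=ray(c,(282.706,184.176),.026)[:2]*1000; Y=np.array([-X[1],X[0]])
print("origin from red",red-76*X-36*Y)
# block by colour
def seg(u0,u1,v0,v1,f):
    m=np.zeros(img.shape[:2],np.uint8); m[v0:v1,u0:u1]=f(hsv[v0:v1,u0:u1])*255
    n,l,s,_=cv2.connectedComponentsWithStats(m); k=1+np.argmax(s[1:,4]); return l==k
print("hsv block",hsv[230,343],"bench",hsv[205,320],"disc",hsv[224,425])
m=seg(322,362,212,252,lambda h:(h[...,2]>165)&(h[...,1]<140))
v,u=np.nonzero(m); Q=np.array([ray(c,(a,b),.024) for a,b in zip(u,v)]); print("block",len(u),rect(Q),Q.mean(0))
m=seg(412,440,210,238,lambda h:h[...,2]<105)
v,u=np.nonzero(m); Q=np.array([ray(c,(a,b),.011) for a,b in zip(u,v)]); print("disc",len(u),rect(Q),Q.mean(0))
E
```

```text
[[ 687.9  226.4]
 [ 626.9 -103.5]
 [ 538.9  -86.9]
 [ 600.7  241.4]]
335.57740782879347 79.51692925556803
334.00622790347137 79.33440810396083
88.49746140024527
89.55428113867653
th 79.42588282314888 origin [603.05758295  12.81477938]
origin from red [602.02199466  12.53124267]
hsv block [ 17 146 202] bench [ 13 177 166] disc [ 12 198 156]
block 1 [467.3 -92.8   0.    0.    0. ] [ 0.467347   -0.09277279  0.024     ]
disc 63 [ 464.1 -299.7   38.9   22.1   16.7] [ 0.464629  -0.2986567  0.011    ]
```

```bash
cat >> h.py <<'E'
from scipy.spatial.transform import Rotation as Ro
def go(pos,yaw_deg):
    """remaining shift (after turn) in tool units and turn in units; pos = TCP target"""
    from station import ctrl
    o=ctrl.get_obs(); R0=Ro.from_euler("xyz",o["eef_rot"]); R1=Ro.from_euler("xyz",[np.pi,0,np.radians(yaw_deg)])
    d=np.array(pos)-o["ee_pos"]
    print("t",round(o["time_s"],2),"pos",o["ee_pos"].round(4),"yaw",np.degrees(o["eef_rot"]).round(2),"w",round(o["grip_width"],4),"F",o["force"].round(1),"gf",round(o["grip_force"],1))
    print("turn units",((R0.inv()*R1).as_rotvec(degrees=True)/10).round(3),"| shift units",(R1.inv().apply(d)/.03).round(2))
TH=np.radians(79.4); O=np.array([.6025,.0125,0])
X=np.array([np.cos(TH),np.sin(TH),0]); Y=np.array([-X[1],X[0],0])
def g(x,y,z): return O+x*X+y*Y+np.array([0,0,z])
E
python3 -m inch '0.3 0 0 0 0 0 0.844; 0.3 0 0 0 0 0 0.844; 0.3 0 0 0 0 0 0.844; 0.3 0.55 -1 0 0 0 0; 0.3 0.55 -1 0 0 0 0;0.3 0.55 -1 0 0 0 0;0.3 0.55 -1 0 0 0 0;0.3 0.55 -1 0 0 0 0;0.3 0.55 -1 0 0 0 0;0.3 0.55 -1 0 0 0 0'
python3 -m inch '0.3 0.57 -1 0 0 0 0; 0.3 0.57 -1 0 0 0 0; 0.3 0.57 -1 0 0 0 0; 0.3 0.57 -1 0 0 0 0; 0.3 0.57 -1 0 0 0 0;0.3 0.57 -1 0 0 0 0;0.3 0.57 -1 0 0 0 0;0.3 0.57 -1 0 0 0 0;0.3 0.57 -1 0 0 0 0;0.3 0.57 -1 0 0 0 0'
python3 -c "
from h import *; go(g(0,0,.15),-10.6)"
```

```text
time_s: 1.35
ee_pos: [0.292, -0.3461, 0.2052]
eef_rot: [-3.141, 0.0, -0.186]
force: [-0.2, 0.5, -0.1]
grip_width: 0.0608
grip_force: 0.0
time_s: 2.6
ee_pos: [0.5156, -0.0829, 0.2052]
eef_rot: [-3.142, 0.001, -0.186]
force: [0.3, -0.2, -0.4]
grip_width: 0.0611
grip_force: 0.0
t 2.6 pos [ 0.5156 -0.0829  0.2052] yaw [-1.800e+02  3.000e-02 -1.066e+01] w 0.0611 F [ 0.3 -0.2 -0.4] gf 0.0
turn units [-0.     0.003 -0.006] | shift units [ 2.26 -3.66  1.84]
```

```bash
python3 -m inch '0.3 0.57 -0.9 0 0 0 0; 0.3 0.57 -0.9 0 0 0 0; 0.3 0.57 -0.9 0 0 0 0; 0.3 0.5 -0.8 0 0 0 0; 0.3 0 0 0 0 0 0;0.3 0 0 0 0 0 0'
python3 - <<'E'
from h import *
from station import camera
go(g(0,0,.15),-10.6)
c=camera("wrist"); np.savez("w1.npz",**c); cv2.imwrite("pics/w1.png",c["img"])
for p in [(0,0,.094),(0,36,.022),(76,36,.026),(-85,0,.042)]: print(p,proj(c,g(p[0]/1e3,p[1]/1e3,p[2])).round(1))
E
```

```text
time_s: 3.35
ee_pos: [0.5992, 0.0065, 0.2051]
eef_rot: [3.141, 0.001, -0.186]
force: [0.4, -0.5, 0.8]
grip_width: 0.0614
grip_force: 0.0
t 3.35 pos [0.5992 0.0065 0.2051] yaw [ 1.7999e+02  4.0000e-02 -1.0670e+01] w 0.0614 F [ 0.4 -0.5  0.8] gf 0.0
turn units [ 0.001  0.004 -0.007] | shift units [ 0.07 -0.22  1.84]
(0, 0, 0.094) [309.4 195.6]
(0, 36, 0.022) [310.8 209.5]
(76, 36, 0.026) [253.9 210.4]
(-85, 0, 0.042) [378.3 186.1]
```

View pics/w1.png

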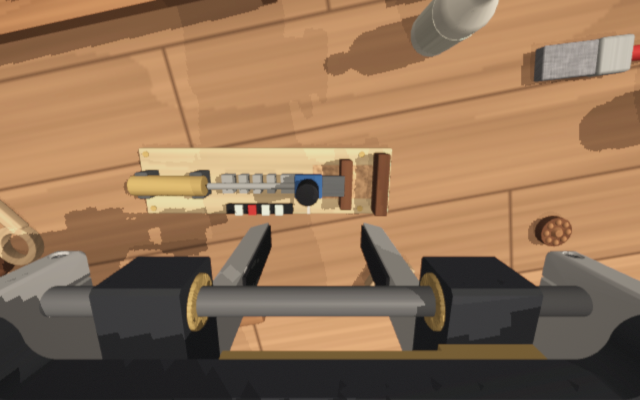

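The wrist view shows the bed edge level in the image, so the yaw is right. The knob is at (307,191) and the red tile at (252,210), both matching the prediction to 2-3 mm. Descending to grip the knob.

```bash
python3 -m inch '0.3 0.1 -0.2 0.9 0 0 0; 0.3 0 0 1 0 0 0; 0.3 0 0 1 0 0 0; 0.3 0 0 1 0 0 0; 0.3 0 0 0.95 0 0 0;0.3 0 0 0 0 0 0;-0.6 0 0 0 0 0 0;-0.6 0 0 0 0 0 0;-0.6 0 0 0 0 0 0;-0.6 0 0 0 0 0 0' 40
python3 -c "
from h import *; go(g(0,0,.059),-10.6)"
```

```text
time_s: 4.65
ee_pos: [0.6044, 0.0144, 0.0607]
eef_rot: [-3.138, -0.001, -0.186]
force: [4.8, 20.0, -0.1]
grip_width: 0.0254
grip_force: 40.0
t 4.65 pos [0.6044 0.0144 0.0607] yaw [-1.7977e+02 -8.0000e-02 -1.0670e+01] w 0.0254 F [ 4.8 20.  -0.1] gf 40.0
turn units [-0.023 -0.008 -0.007] | shift units [-0.05  0.07  0.06]
```

```bash
python3 -m inch '-0.6 0 -0.1 0 0 0 0; -0.6 0 0 0 0 0 0'
python3 -m inch '-0.6 0 0 -0.2 0 0 0; -0.6 0 0 -0.2 0 0 0;-0.6 0 0 -0.15 0 0 0; -0.6 0 0 0 0 0 0'
python3 -c "
from h import *; go(g(0,0,.0595),-10.6)"
```

```text
time_s: 4.9
ee_pos: [0.6046, 0.0151, 0.0607]
eef_rot: [3.141, -0.001, -0.186]
force: [-1.8, -1.3, 6.3]
grip_width: 0.0254
grip_force: 40.0
time_s: 5.4
ee_pos: [0.6043, 0.0151, 0.0767]
eef_rot: [3.141, -0.0, -0.186]
force: [3.3, -2.9, -3.0]
grip_width: 0.0256
grip_force: 40.0
t 5.4 pos [0.6043 0.0151 0.0767] yaw [ 1.7999e+02 -2.0000e-02 -1.0670e+01] w 0.0256 F [ 3.3 -2.9 -3. ] gf 40.0
turn units [ 0.001 -0.002 -0.007] | shift units [-0.04  0.1   0.57]
```

```bash
python3 -m inch '-0.6 0 -0.3 0 0 0 0; -0.6 0 -0.5 0 0 0 0;-0.6 0 -0.5 0 0 0 0; -0.6 0 -0.5 0 0 0 0; -0.6 0 -0.5 0 0 0 0;-0.6 0 -0.2 0 0 0 0;-0.6 0 0 0 0 0 0;-0.6 0 0 0 0 0 0'
python3 - <<'E'
from h import *
from station import camera
go([.6183,.0898,.0767],-10.6)
c=camera("wrist"); np.savez("w2.npz",**c)
s=camera("side"); np.savez("s2.npz",**s)
a=cv2.resize(c["img"][120:240,200:420],(660,360),interpolation=3)
b=cv2.resize(s["img"][160:250,280:400],(300,225),interpolation=3); b=cv2.copyMakeBorder(b,0,0,0,360,0)
cv2.imwrite("pics/w2.png",np.vstack([a,b]))
E
```

```text
time_s: 6.4
ee_pos: [0.6181, 0.0875, 0.076]
eef_rot: [3.139, 0.0, -0.186]
force: [3.0, -11.4, -2.7]
grip_width: 0.0254
grip_force: 40.0
t 6.4 pos [0.6181 0.0875 0.076 ] yaw [ 1.7986e+02  2.0000e-02 -1.0680e+01] w 0.0254 F [  3.  -11.4  -2.7] gf 40.0
turn units [ 0.014  0.002 -0.008] | shift units [-0.01 -0.08 -0.02]
```

View pics/w2.png

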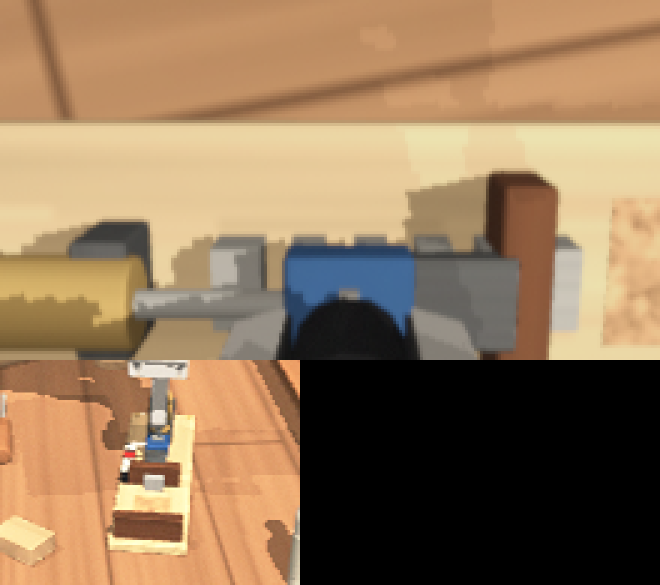

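The jaw has come out with the knob held between the fingers, and the blue housing stands over the rack. It needs about 2.3 mm more, then I lower the catch and check the force.

```bash
python3 -m inch '-0.6 0 -0.08 0 0 0 0; -0.6 0 0 0 0 0 0; -0.6 0 0 0.15 0 0 0; -0.6 0 0 0 0 0 0'
python3 -c "
from h import *; go([.6183,.0898,.0607],-10.6)
c=load('s2.npz');P=cloud(c);i=c['img'];h=cv2.cvtColor(i,cv2.COLOR_BGR2HSV)[160:250,280:400]
r=((h[...,0]<5)|(h[...,0]>174))&(h[...,1]>170)&(h[...,2]>110); v,u=np.nonzero(r);print(list(zip(u+280,v+160)))
w=(h[...,1]<40)&(h[...,2]>170); v,u=np.nonzero(w);print([(a+280,b+160) for a,b in zip(u,v) if b<35+0*a])"
```

```text
time_s: 7.0
ee_pos: [0.6185, 0.0897, 0.0713]
eef_rot: [3.139, 0.0, -0.187]
force: [2.5, -10.5, -3.3]
grip_width: 0.0256
grip_force: 40.0
t 7.0 pos [0.6185 0.0897 0.0713] yaw [ 1.7986e+02  2.0000e-02 -1.0700e+01] w 0.0256 F [  2.5 -10.5  -3.3] gf 40.0
turn units [ 0.014  0.002 -0.01 ] | shift units [-0.01 -0.    0.35]
[(np.int64(330), np.int64(197)), (np.int64(331), np.int64(197)), (np.int64(332), np.int64(197)), (np.int64(333), np.int64(197)), (np.int64(330), np.int64(198)), (np.int64(331), np.int64(198)), (np.int64(332), np.int64(198)), (np.int64(333), np.int64(198))]
[(np.int64(335), np.int64(160)), (np.int64(339), np.int64(160)), (np.int64(340), np.int64(160)), (np.int64(341), np.int64(160)), (np.int64(342), np.int64(160)), (np.int64(343), np.int64(160)), (np.int64(344), np.int64(160)), (np.int64(345), np.int64(160)), (np.int64(346), np.int64(160)), (np.int64(347), np.int64(160)), (np.int64(348), np.int64(160)), (np.int64(349), np.int64(160)), (np.int64(350), np.int64(160)), (np.int64(351), np.int64(160)), (np.int64(352), np.int64(160)), (np.int64(353), np.int64(160)), (np.int64(3
[... 4376 characters left out ...]
.int64(344), np.int64(184)), (np.int64(345), np.int64(184)), (np.int64(341), np.int64(185)), (np.int64(342), np.int64(185)), (np.int64(343), np.int64(185)), (np.int64(344), np.int64(185)), (np.int64(345), np.int64(185)), (np.int64(341), np.int64(190)), (np.int64(342), np.int64(190)), (np.int64(341), np.int64(191)), (np.int64(342), np.int64(191)), (np.int64(344), np.int64(191)), (np.int64(333), np.int64(193)), (np.int64(334), np.int64(193)), (np.int64(335), np.int64(193)), (np.int64(336), np.int64(193)), (np.int64(337), np.int64(193)), (np.int64(338), np.int64(193)), (np.int64(331), np.int64(194)), (np.int64(332), np.int64(194)), (np.int64(333), np.int64(194)), (np.int64(347), np.int64(194))]
```

Lift is now below 13 mm and there is no upward reaction, so the catch is in the slot. Lowering fully.

```bash
python3 -m inch '-0.6 0 0 0.15 0 0 0; -0.6 0 0 0.2 0 0 0; -0.6 0 0 0.03 0 0 0; -0.6 0 0 0 0 0 0'
python3 -m inch '-0.6 0 0.06 0 0 0 0; -0.6 0 0 0 0 0 0'
python3 -c "
from h import *; go([.6183,.0898,.0607],-10.6)"
```

```text
time_s: 7.5
ee_pos: [0.6186, 0.0899, 0.0607]
eef_rot: [3.139, -0.0, -0.187]
force: [-0.1, -10.2, 2.3]
grip_width: 0.0258
grip_force: 40.0
time_s: 7.75
ee_pos: [0.6183, 0.0885, 0.0607]
eef_rot: [3.14, -0.0, -0.186]
force: [0.5, -8.5, 1.1]
grip_width: 0.0252
grip_force: 40.0
t 7.75 pos [0.6183 0.0885 0.0607] yaw [ 1.7992e+02 -1.0000e-02 -1.0690e+01] w 0.0252 F [ 0.5 -8.5  1.1] gf 40.0
turn units [ 0.008 -0.001 -0.009] | shift units [-0.01 -0.04  0.  ]
```

```bash
python3 -m inch '-0.6 0 0.04 0 0 0 0; -0.6 0 0 0 0 0 0; -0.6 0 0.04 0 0 0 0; -0.6 0 0 0 0 0 0'
python3 -c "
from h import *; go([.6183,.0898,.0607],-10.6)"
```

```text
time_s: 8.25
ee_pos: [0.6182, 0.0882, 0.0607]
eef_rot: [-3.14, -0.001, -0.186]
force: [6.2, 4.4, -0.6]
grip_width: 0.0255
grip_force: 40.0
t 8.25 pos [0.6182 0.0882 0.0607] yaw [-1.7991e+02 -6.0000e-02 -1.0640e+01] w 0.0255 F [ 6.2  4.4 -0.6] gf 40.0
turn units [-0.009 -0.006 -0.004] | shift units [-0.01 -0.05  0.  ]
```

```bash
python3 -m inch '0 0 0 0 0 0 0; 0 0 0 0 0 0 0; 0 0 0 0 0 0 0; 0 0 0 -0.8 0 0 0; 0 0 0 -1 0 0 0; 0 0 0 -1 0 0 0;0 0 0 -1 0 0 0; 0 0 0 -1 0 0 0'
python3 - <<'E'
from h import *
c=load("top0.npz")
def off(u,v): return (225+u/5.5-.4,140+v/5.5-.4)
W=np.array([ray(c,off(*p),.024)[:2] for p in [(650,437),(710,490),(632,578),(572,522)]])*1000
print(W.round(1),W.mean(0)); 
for a,b in((0,1),(1,2)): e=W[b]-W[a]; print(np.linalg.norm(e),np.degrees(np.arctan2(e[1],e[0])))
for p in [(425,224)]: print(ray(c,p,.012), ray(c,(374,128),.1))
from station import ctrl; print(ctrl.get_obs()["qpos"])
E
```

```text
time_s: 9.25
ee_pos: [0.6176, 0.0872, 0.2055]
eef_rot: [3.142, 0.0, -0.186]
force: [-0.8, -0.2, 0.4]
grip_width: 0.0474
grip_force: 0.0
[[ 478.8  -80.7]
 [ 451.  -111.9]
 [ 405.   -70.9]
 [ 434.1  -39.8]] [442.21547185 -75.80934381]
41.75678420792374 -131.73664590688216
61.52707424784495 138.27062235578816
[ 0.46592638 -0.31908287  0.012     ] [ 0.72704261 -0.16645528  0.1       ]
[8.14812660e-02 4.66548782e-01 1.29247046e+00 5.10528774e-05
 1.38285910e+00 1.83844799e+00]
```

```bash
python3 -m inch '0.3 0 0 0 0 0 1; 0.3 0 0 0 0 0 1; 0.3 0 0 0 0 0 1; 0.3 0 0 0 0 0 0.1;0.3 -0.1 1 0 0 0 0; 0.3 -0.1 1 0 0 0 0;0.3 -0.1 1 0 0 0 0;0.3 -0.1 1 0 0 0 0;0.3 -0.1 1 0 0 0 0'
python3 -m inch '0.3 -0.1 1 0 0 0 0;0.3 -0.1 1 0 0 0 0; 0.3 -0.05 0.9 0 0 0 0; 0.3 0 0 0 0 0 0; 0.3 0 0 0 0 0 0'
python3 - <<'E'
from h import *
from station import camera
go([.442,-.076,.1],-41.7)
c=camera("wrist"); np.savez("w3.npz",**c); cv2.imwrite("pics/w3.png",c["img"])
for p in [(.442,-.076,.024),(.466,-.319,.012)]: print(proj(c,np.array(p)))
t=camera("top"); np.savez("top3.npz",**t)
E
```

```text
time_s: 10.38
ee_pos: [0.5061, -0.0154, 0.2046]
eef_rot: [-3.142, 0.0, -0.723]
force: [-0.1, -0.6, -0.3]
grip_width: 0.0611
grip_force: 0.0
time_s: 11.0
ee_pos: [0.4439, -0.0746, 0.2047]
eef_rot: [-3.141, -0.0, -0.725]
force: [-0.5, 0.6, -1.2]
grip_width: 0.061
grip_force: 0.0
t 11.0 pos [ 0.4439 -0.0746  0.2047] yaw [-1.7998e+02 -1.0000e-02 -4.1560e+01] w 0.061 F [-0.5  0.6 -1.2] gf 0.0
turn units [-0.002 -0.001  0.014] | shift units [-0.02  0.08  3.49]
[317.27657843 185.69009528]
[455.62955675  37.04693103]
```

View pics/w3.png

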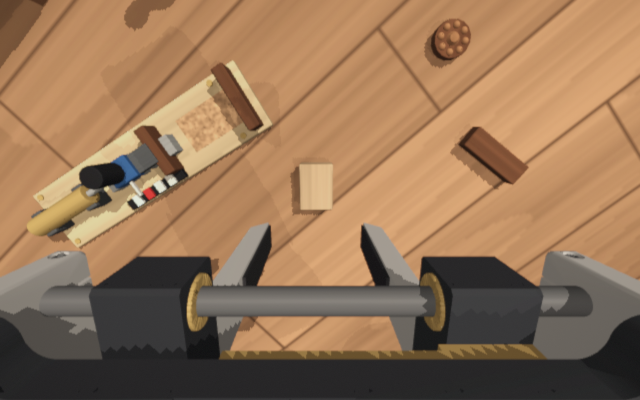

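The wrist view shows the jaw still open with the pointer by the red tile (about (140,188) against (150,193), the rest being parallax). The block is at (316,187), nearly square to the gripper, and the disc top is at (452,38).

```bash
python3 - <<'E'
from h import *
c=load("w3.npz"); h=cv2.cvtColor(c["img"],cv2.COLOR_BGR2HSV); P=cloud(c)
print(h[187,316],h[187,345],h[38,452],h[38,490], P[187,316].round(4), P[187,345].round(4),P[38,452].round(4))
m=((P[...,2]>.014)&(P[...,2]<.035)); m[:150]=0;m[225:]=0;m[:,:285]=0;m[:,350:]=0
v,u=np.nonzero(m);print("block depth",len(u),rect(P[m]),P[m].mean(0))
m=((P[...,2]>.006)&(P[...,2]<.03)); m[:]&=True; m[70:]=0;m[:,:425]=0;m[:,480:]=0
print("disc depth",m.sum(),rect(P[m]),P[m].mean(0))
# bed in this view
m=cv2.inRange(h,(15,0,150),(30,130,255)); m[150:]=m[150:]; mm=m.copy(); mm[:, 290:]=0; mm[245:]=0
n,l,s,_=cv2.connectedComponentsWithStats(mm); k=1+np.argmax(s[1:,4]); v,u=np.nonzero(l==k)
Q=np.array([ray(c,q,.012) for q in zip(u,v)]); r=rect(Q); print("bed",len(u),r, "centre expect",g(.0575,0,0)[:2])
E
```

```text
[ 17  93 221] [ 14 125 184] [ 13 139 176] [ 14 122 198] [ 0.4419 -0.0737  0.0248] [ 0.4111 -0.1008 -0.0006] [ 0.4684 -0.3125  0.0171]
block depth 1549 [442.6 -73.4  43.6  62.3  49.3] [ 0.44343499 -0.07438989  0.02396636]
disc depth 1222 [ 468.3 -314.8   42.9   42.8   26.5] [ 0.46878978 -0.31342015  0.01347819]
bed 7863 [614.7  71.  337.5  90.4  79.2] centre expect [0.6130772  0.06901878]
```

```bash
sed -i 's/^TH=.*;/TH=np.radians(79.3);/; s/O=np.array.*/O=np.array([.604,.0147,0])/' h.py
python3 -c "
from h import *; go([.4428,-.0738,.004],-40.7)"
```

```text
t 11.1 pos [ 0.4439 -0.0744  0.2045] yaw [-1.800e+02  1.000e-02 -4.157e+01] w 0.0609 F [-0.1  0.7 -0.2] gf 0.0
turn units [-0.     0.001 -0.087] | shift units [-0.04  0.01  6.68]
```

```bash
python3 -m inch '0.3 -0.03 0 0.9 0 0 -0.08; 0.3 0 0 1 0 0 0; 0.3 0 0 1 0 0 0; 0.3 0 0 1 0 0 0; 0.3 0 0 1 0 0 0;0.3 0 0 0.9 0 0 0; 0.3 0 0 0.5 0 0 0; 0.3 0 0 0 0 0 0; 0.3 0 0 0 0 0 0'
python3 -c "
from h import *; go([.4428,-.0738,.004],-40.7)"
```

```text
time_s: 12.22
ee_pos: [0.4434, -0.0743, 0.0163]
eef_rot: [-3.141, -0.001, -0.713]
force: [-1.0, 0.1, 0.4]
grip_width: 0.0607
grip_force: 0.0
t 12.22 pos [ 0.4434 -0.0743  0.0163] yaw [-1.7997e+02 -6.0000e-02 -4.0840e+01] w 0.0607 F [-1.   0.1  0.4] gf 0.0
turn units [-0.003 -0.006 -0.014] | shift units [-0.03  0.    0.41]
```

```bash
python3 -m inch '0.3 0 0 0.4 0 0 0; 0.3 0 0 0 0 0 0; -0.3 0 0 0 0 0 0; -0.3 0 0 0 0 0 0; -0.3 0 0 0 0 0 0; -0.3 0 0 0 0 0 0' 30
python3 -m inch '-0.3 0 0 -0.5 0 0 0;-0.3 0 0 -1 0 0 0;-0.3 0 0 -1 0 0 0;-0.3 0 0 -1 0 0 0;-0.3 0 0 0 0 0 -1;-0.3 0 0 0 0 0 -1;-0.3 0 0 0 0 0 -1;-0.3 0 0 0 0 0 -1;-0.3 0 0 0 0 0 -1;-0.3 0 0 0 0 0 -1'
python3 -m inch '-0.3 0 0 0 0 0 -1;-0.3 0 0 0 0 0 -1;-0.3 0 0 0 0 0 -1;-0.3 0 0 0 0 0 -1;-0.3 0 0 0 0 0 -1;-0.3 0 0 0 0 0 -1;-0.3 0 0 0 0 0 0;-0.3 0 0 0 0 0 0'
python3 -c "
from h import *; go(g(-.0327,0,.12),79.3)"
```

```text
time_s: 12.98
ee_pos: [0.4429, -0.0743, 0.0037]
eef_rot: [-3.141, -0.0, -0.713]
force: [0.1, 0.0, 2.7]
grip_width: 0.0435
grip_force: 30.0
time_s: 14.22
ee_pos: [0.4428, -0.0743, 0.1095]
eef_rot: [3.141, -0.001, 0.34]
force: [0.2, 0.6, -0.5]
grip_width: 0.0438
grip_force: 30.0
time_s: 15.22
ee_pos: [0.4428, -0.0743, 0.109]
eef_rot: [3.141, 0.0, 1.377]
force: [0.2, 0.2, 0.1]
grip_width: 0.0439
grip_force: 30.0
t 15.22 pos [ 0.4428 -0.0743  0.109 ] yaw [179.98   0.    78.91] w 0.0439 F [0.2 0.2 0.1] gf 30.0
turn units [ 0.002  0.    -0.039] | shift units [ 2.82  4.73 -0.37]
```

```bash
python3 -m inch '-0.3 0.55 0.9 0 0 0 -0.04;-0.3 0.55 0.95 0 0 0 0;-0.3 0.6 0.95 0 0 0 0;-0.3 0.55 0.95 0 0 0 0;-0.3 0.55 0.95 0 0 0 0;-0.3 0 0 0 0 0 0;-0.3 0 0 0 0 0 0'
python3 - <<'E'
from h import *
from station import camera
go(g(-.0327,0,.0165),79.3)
c=camera("wrist"); np.savez("w4.npz",**c); cv2.imwrite("pics/w4.png",c["img"])
E
```

```text
time_s: 16.1
ee_pos: [0.5961, -0.0177, 0.1083]
eef_rot: [-3.141, 0.0, 1.387]
force: [-0.3, 0.9, -0.9]
grip_width: 0.0439
grip_force: 30.0
t 16.1 pos [ 0.5961 -0.0177  0.1083] yaw [-1.7995e+02  1.0000e-02  7.9450e+01] w 0.0439 F [-0.3  0.9 -0.9] gf 30.0
turn units [-0.005  0.001  0.015] | shift units [0.02 0.06 3.06]
```

View pics/w4.png

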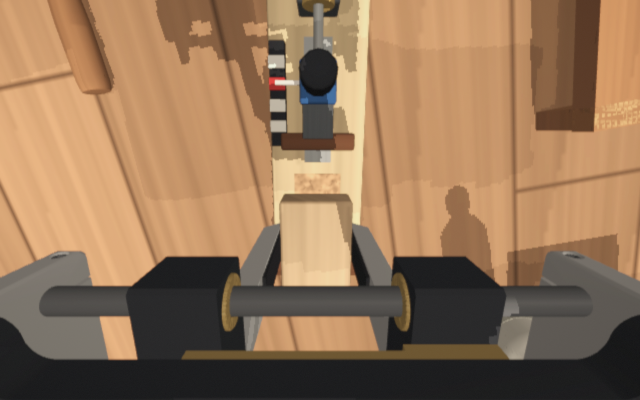

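The block hangs square, centred over the bed's pocket; the pointer is at the red tile (284,83). Lowering.

```bash
python3 -m inch '-0.3 0.02 0.06 0.6 0 0 0;-0.3 0 0 0.7 0 0 0;-0.3 0 0 0.7 0 0 0;-0.3 0 0 0.6 0 0 0;-0.3 0 0 0.3 0 0 0;-0.3 0 0 0 0 0 0;-0.3 0 0 0 0 0 0'
python3 -c "
from h import *; go(g(-.0327,0,.0162),79.3)"
```

```text
time_s: 17.02
ee_pos: [0.5991, -0.0173, 0.0222]
eef_rot: [3.141, -0.0, 1.388]
force: [-0.1, 0.8, -0.8]
grip_width: 0.0437
grip_force: 30.0
t 17.02 pos [ 0.5991 -0.0173  0.0222] yaw [ 1.7994e+02 -1.0000e-02  7.9530e+01] w 0.0437 F [-0.1  0.8 -0.8] gf 30.0
turn units [ 0.006 -0.001  0.023] | shift units [-0.01 -0.04  0.2 ]
```

```bash
python3 -m inch '-0.3 0 -0.04 0.12 0 0 0.02;-0.3 0 0 0.08 0 0 0;-0.3 0 0 0 0 0 0'
python3 -m inch '0.15 0 0 0 0 0 0;0.15 0 0 0 0 0 0;0.15 0 0 0 0 0 0;0.15 0 0 -0.5 0 0 0;0.15 0 0 -1 0 0 0;0.15 0 0 -1 0 0 0;0.15 0 0 -1 0 0 0;0.15 0 0 -1 0 0 0;0.15 0 0 0 0 0 0;0.15 0 0 0 0 0 0'
python3 - <<'E'
from h import *
from station import camera,ctrl
go(g(-.0327,0,.2),79.3)
c=camera("wrist"); np.savez("w5.npz",**c); cv2.imwrite("pics/w5.png",c["img"]); P=cloud(c)
h=cv2.cvtColor(c["img"],cv2.COLOR_BGR2HSV)
G=(P-O)@np.stack([X,Y,[0,0,1]],1)
m=(G[...,2]>.030)&(G[...,2]<.045)&(abs(G[...,0]+.0327)<.042)&(abs(G[...,1])<.04)
print("block in gauge",m.sum(),rect(G[m]), np.median(G[m][:,2]))
E
```

```text
time_s: 17.4
ee_pos: [0.5975, -0.017, 0.0158]
eef_rot: [3.141, -0.0, 1.385]
force: [-1.8, -0.7, 1.9]
grip_width: 0.0436
grip_force: 30.0
time_s: 18.65
ee_pos: [0.5972, -0.017, 0.1503]
eef_rot: [-3.141, 0.0, 1.385]
force: [-0.9, -0.3, 0.6]
grip_width: 0.0541
grip_force: 0.0
t 18.65 pos [ 0.5972 -0.017   0.1503] yaw [-179.97    0.     79.34] w 0.0541 F [-0.9 -0.3  0.6] gf 0.0
turn units [-0.003  0.     0.004] | shift units [-0.01  0.03 -1.66]
block in gauge 2254 [-33.    0.6  43.8  61.8  89.3] 0.03603097447860569
```

View pics/w5.png

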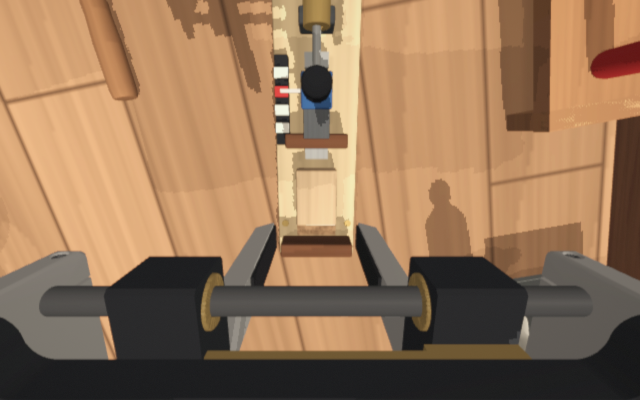

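The jaw is held open with the pointer at red. The block lies square in the pocket at gauge (-33, 0.6) mm. Now the disc.

```bash
python3 -m inch '0.4 -0.9 -0.2 0 0 0 0;0.4 -1 -0.23 0 0 0 0;0.4 -1 -0.23 0 0 0 0;0.4 -1 -0.23 0 0 0 0;0.4 -1 -0.23 0 0 0 0;0.4 -1 -0.23 0 0 0 0;0.4 -1 -0.23 0 0 0 0;0.4 -1 -0.23 0 0 0 0;0.4 -1 -0.23 0 0 0 0;0.4 -1 -0.23 0 0 0 0'
python3 -m inch '0.4 -0.6 -0.1 0.5 0 0 0; 0.4 0 0 0 0 0 0; 0.4 0 0 0 0 0 0'
python3 - <<'E'
from h import *
from station import camera,ctrl
go([.4684,-.314,.003],79.3)
c=camera("wrist"); np.savez("w6.npz",**c); P=cloud(c)
m=(P[...,2]>.006)&(P[...,2]<.03)&(np.hypot(P[...,0]-.4684,P[...,1]+.314)<.04)
print("disc",m.sum(),rect(P[m]),P[m].mean(0)); np.set_printoptions(suppress=True)
E
```

```text
time_s: 19.95
ee_pos: [0.4748, -0.2969, 0.1495]
eef_rot: [-3.14, -0.001, 1.385]
force: [0.7, -0.2, 1.0]
grip_width: 0.0659
grip_force: 0.0
time_s: 20.32
ee_pos: [0.4696, -0.3126, 0.1351]
eef_rot: [-3.141, -0.001, 1.385]
force: [0.5, -0.5, 0.1]
grip_width: 0.0658
grip_force: 0.0
t 20.32 pos [ 0.4696 -0.3126  0.1351] yaw [-1.7996e+02 -3.0000e-02  7.9370e+01] w 0.0658 F [ 0.5 -0.5  0.1] gf 0.0
turn units [-0.004 -0.003  0.007] | shift units [-0.05 -0.03  4.4 ]
disc 1180 [ 467.7 -314.2   42.8   42.7    7.7] [ 0.46789164 -0.31341062  0.0138406 ]
```

```bash
python3 -m inch '0.4 -0.06 -0.04 0.9 0 0 0;0.4 0 0 1 0 0 0;0.4 0 0 1 0 0 0;0.4 0 0 0.9 0 0 0;0.4 0 0 0.5 0 0 0;0.4 0 0 0.1 0 0 0;0.4 0 0 0 0 0 0;0.4 0 0 0 0 0 0'
python3 -c "
from h import *; go([.4679,-.3140,.003],79.3)"
```

```text
time_s: 21.38
ee_pos: [0.4683, -0.3152, 0.0045]
eef_rot: [3.14, 0.001, 1.385]
force: [0.0, -0.4, -0.2]
grip_width: 0.0658
grip_force: 0.0
t 21.38 pos [ 0.4683 -0.3152  0.0045] yaw [1.7992e+02 4.0000e-02 7.9340e+01] w 0.0658 F [ 0.  -0.4 -0.2] gf 0.0
turn units [0.008 0.004 0.004] | shift units [ 0.04 -0.02  0.05]
```

```bash
python3 -m inch '0.4 0.04 -0.02 0.06 0 0 0;0.4 0 0 0 0 0 0;-0.4 0 0 0 0 0 0;-0.4 0 0 0 0 0 0;-0.4 0 0 0 0 0 0;-0.4 0 0 0 0 0 0' 20
python3 -m inch '-0.4 0 0 -0.4 0 0 0;-0.4 0 0 -0.8 0 0 0;-0.4 0 0 -0.9 0 0 0;-0.4 0 0 -0.9 0 0 0;-0.4 0 0 -0.5 0 0 0;-0.4 0 0 0 0 0 0'
python3 - <<'E'
from h import *
from station import camera
go(g(-.033,.0006,.1),79.3)
c=camera("wrist"); np.savez("w7.npz",**c); P=cloud(c); p=np.array([.468,-.3145])
m=(P[...,2]>.08)&(P[...,2]<.13)&(np.hypot(P[...,0]-p[0],P[...,1]-p[1])<.03)
Q=P[m]; print(m.sum(),np.percentile(Q[:,2],[5,50,95]),rect(Q))
A=np.c_[Q[:,:2]-p,np.ones(len(Q))]; print(np.linalg.lstsq(A,Q[:,2],rcond=None)[0])
E
```

```text
time_s: 22.12
ee_pos: [0.4675, -0.3137, 0.0017]
eef_rot: [-3.142, 0.0, 1.385]
force: [-1.1, -0.4, 0.6]
grip_width: 0.0433
grip_force: 20.0
time_s: 22.88
ee_pos: [0.4677, -0.3139, 0.1077]
eef_rot: [3.14, 0.001, 1.385]
force: [-0.6, 0.2, -0.1]
grip_width: 0.0434
grip_force: 20.0
t 22.88 pos [ 0.4677 -0.3139  0.1077] yaw [1.7991e+02 5.0000e-02 7.9340e+01] w 0.0434 F [-0.6  0.2 -0.1] gf 20.0
turn units [0.009 0.005 0.004] | shift units [10.51  2.41  0.26]
3919 [0.11345997 0.11943812 0.12391381] [ 464.6 -312.6   43.2   52.    54.8]
[-0.00889063 -0.06103633  0.11973162]
```

```bash
python3 -m inch '-0.4 0.8 0.2 0 0 0 0;-0.4 1 0.23 0 0 0 0;-0.4 1 0.23 0 0 0 0;-0.4 1 0.23 0 0 0 0;-0.4 1 0.23 0 0 0 0;-0.4 1 0.23 0 0 0 0;-0.4 1 0.23 0 0 0 0;-0.4 1 0.23 0 0 0 0;-0.4 1 0.23 0 0 0 0;-0.4 1 0.23 0 0 0 0'
python3 -m inch '-0.4 0.65 0.12 0 0 0 0;-0.4 0 0 0.5 0 0 0;-0.4 0 0 0.5 0 0 0;-0.4 0 0 0 0 0 0;-0.4 0 0 0 0 0 0'
python3 -c "
from h import *; go(g(-.033,.0005,.0385),79.3)"
```

```text
time_s: 24.18
ee_pos: [0.5885, -0.0363, 0.1053]
eef_rot: [-3.139, 0.0, 1.385]
force: [0.5, 0.9, -1.3]
grip_width: 0.0434
grip_force: 20.0
time_s: 24.8
ee_pos: [0.5959, -0.0195, 0.0768]
eef_rot: [3.142, 0.0, 1.384]
force: [-0.1, -1.0, 0.9]
grip_width: 0.0435
grip_force: 20.0
t 24.8 pos [ 0.5959 -0.0195  0.0768] yaw [180.     0.    79.29] w 0.0435 F [-0.1 -1.   0.9] gf 20.0
turn units [ 0.     0.    -0.001] | shift units [0.07 0.04 1.28]
```

```bash
python3 -m inch '-0.4 0.07 0.04 0.5 0 0 0;-0.4 0 0 0.4 0 0 0;-0.4 0 0 0.2 0 0 0;-0.4 0 0 0 0 0 0;-0.4 0 0 0 0 0 0'
python3 -c "
from h import *; go(g(-.033,.0005,.0382),79.3)"
```

```text
time_s: 25.42
ee_pos: [0.5977, -0.017, 0.0441]
eef_rot: [3.141, -0.0, 1.385]
force: [-0.6, 0.0, -0.3]
grip_width: 0.0429
grip_force: 20.0
t 25.43 pos [ 0.5977 -0.017   0.0441] yaw [179.97  -0.    79.34] w 0.0429 F [-0.6  0.  -0.3] gf 20.0
turn units [ 0.003 -0.     0.004] | shift units [-0.02 -0.01  0.2 ]
```

```bash
python3 -m inch '-0.4 -0.02 -0.01 0.1 0 0 0;-0.4 0 0 0.09 0 0 0;-0.4 0 0 0 0 0 0;-0.4 0 0 0 0 0 0'
python3 -m inch '0.1 0 0 0 0 0 0;0.1 0 0 0 0 0 0;0.1 0 0 0 0 0 0;0.1 0 0 0 0 0 0;0.1 0 0 -0.4 0 0 0;0.1 0 0 -1 0 0 0;0.1 0 0 -1 0 0 0;0.1 0 0 -1 0 0 0;0.1 0 0 -1 0 0 0;0.1 0 0 0 0 0 0'
python3 - <<'E'
from h import *
from station import camera,ctrl
go(g(-.0327,0,.2),79.3)
c=camera("wrist"); cv2.imwrite("pics/w8.png",c["img"]); P=cloud(c)
G=(P-O)@np.stack([X,Y,[0,0,1]],1)
r=(abs(G[...,0]+.0327)<.042)&(abs(G[...,1])<.04)
m=r&(G[...,2]>.030)&(G[...,2]<.06); print("block+disc",rect(G[m]))
m=r&(G[...,2]>.043); Q=G[m]; print("disc",m.sum(),rect(Q),np.percentile(Q[:,2],[5,50,95]))
print(np.linalg.lstsq(np.c_[Q[:,:2],np.ones(len(Q))],Q[:,2],rcond=None)[0])
k=(abs(G[...,0]-.075)<.03)&(abs(G[...,1])<.02)&(G[...,2]>.085); print("knob",rect(G[k]),np.median(G[k][:,2]))
E
```

```text
time_s: 25.92
ee_pos: [0.5971, -0.0175, 0.0381]
eef_rot: [-3.142, -0.0, 1.385]
force: [-0.3, -0.1, -0.8]
grip_width: 0.0431
grip_force: 20.0
time_s: 27.18
ee_pos: [0.598, -0.0176, 0.1731]
eef_rot: [3.137, -0.0, 1.385]
force: [-0.5, -0.8, -0.6]
grip_width: 0.0514
grip_force: 0.0
t 27.18 pos [ 0.598  -0.0176  0.1731] yaw [ 1.7972e+02 -3.0000e-02  7.9340e+01] w 0.0514 F [-0.5 -0.8 -0.6] gf 0.0
turn units [ 0.028 -0.003  0.004] | shift units [ 0.  -0.  -0.9]
block+disc [-32.6   0.5  43.8  60.9  89.6]
disc 44871 [-26.9   0.   80.   56.9  89.9] [0.20554268 0.2945421  0.31154191]
[ 3.30410020e+00 -2.56469308e-03  3.21484495e-01]
knob [75.1  0.6 25.4 24.8 89.9] 0.09397544427589653
```

View pics/w8.png

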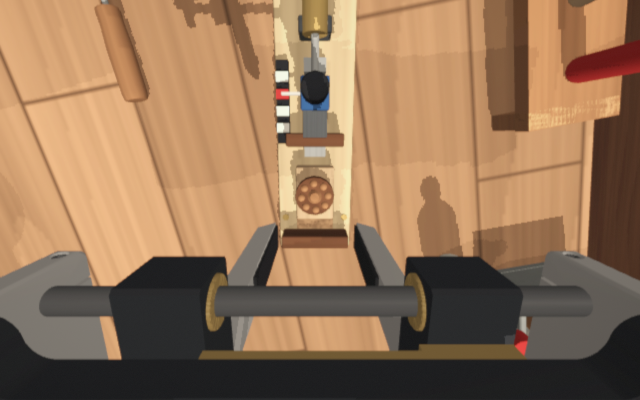

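The disc lies flat in the middle of the block at (315,196). The knob is fully down (top at 94 mm) at gauge x = 75, with the pointer at red, and the gripper is clear.

```bash
python3 -m inch '0.1 0 0 -1 0 0 0;0.1 0 0 0 0 0 0;0.1 0 0 0 0 0 0;0.1 0 0 0 0 0 0'; python3 -c "
from station import ticket; print(ticket.hand_in())"
```

```text
time_s: 27.72
ee_pos: [0.5966, -0.0175, 0.1987]
eef_rot: [-3.14, 0.0, 1.385]
force: [-0.1, 0.3, -0.2]
grip_width: 0.0519
grip_force: 0.0
the job is handed in; nothing more can be done
None
```

The job is handed in at about 28 s of the 64 s allowed: the jaw is latched at the red mark, the block lies flat and square mid-bed in the pocket, and the disc sits in the middle on top of it (the hand-in gave no verdict).

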